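# Open the tilted polishing barrel and load the long bone slice

### The job

Open the tilted polishing barrel: turn its bayonet lid counter-clockwise until the lugs reach the slots, lift it off and lay it flat, handle up, on the floor of the brass tray. Then put the long bone slice into the barrel and let go. Leave the two round bone slices and the other things on the bench where they are.

Things in the scene. Friction and masses are not known exactly. Their poses are not given: they have to be found in the camera images.
- barrel: Aluminium polishing barrel fixed in a green cradle on the bench; its axis leans 30 degrees, so the mouth looks up and towards the robot. Origin: centre of the drum's bottom. z: along the axis, out through the mouth; x: away from the robot and up the slope; y: level. Drum outer radius 62 mm, bore radius 56. The green cradle is 190 mm wide and lower than the mouth.
- barrel_mouth (a point): Centre of the flat ledge on which the lid rests: on the axis, 120 mm from the barrel's origin; axes as the barrel's. The clear mouth is 112 mm wide.
- barrel_collar (a point): Centre of the top of the collar round the lid, 17 mm above the ledge along the axis; axes as the barrel's. Collar outer radius 79 mm. Three inward tabs (inner radius 65 mm, underside 10.5 mm above the ledge) cover the lid's lugs, with three open slots between them.
- barrel_slot (a point): Middle of one slot, at the collar's top, radius 65 mm; 30 degrees counter-clockwise of the barrel's x seen from outside. The others are at 150 and 270 degrees. Each slot reaches 17 degrees to either side. A stop block in each slot ends counter-clockwise turning about 3 degrees past the slot's middle; there the lugs are free to lift out.
- barrel_floor (a point): Centre of the barrel's inner floor, on the axis, 60 mm below the ledge; axes as the barrel's.
- lid_center (a point): Steel bayonet lid, 0.2 to 0.45 kg: disc 125 mm across, 8 mm thick, with three lugs (16 mm wide, to radius 72 mm) at 0, 120 and 240 degrees from its x. Point: on its axis, 26.5 mm above its underside. z: out of the handle's top, at the start along the barrel's axis. It rests on the ledge with 2.5 mm play sideways and above its lugs, and turns easily, held by friction only.
- lid_handle (a point): Wooden rib handle fixed on the lid's top: 90 mm long along the lid's x (one end points at a lug), 14 mm thick along y. Point: on the lid's axis, 38 mm above its underside, 15 mm below the rib's top, 30 mm above the disc. At the start x stands 35 to 63 degrees clockwise of the direction from the axis to point barrel_slot; the lid is free when they line up.
- tray_floor (a point): Empty square brass tray, fixed, 200 x 200 mm outside, 190 x 190 mm inside, walls 22 mm high and 5 mm thick. The point is the centre of its inner floor, 5 mm above the bench; z up, x and y along the sides.
- bone_long_center (a point): The long bone slice, about 0.12 kg, lying flat: 74 mm long with round ends (along x), 42 mm wide with flat sides (along y), 30 mm thick (z up). The point is its centre, 15 mm above the bench.
- bone_round_a_center (a point): A round bone slice with a small hole, 58 mm across, 30 mm thick; centre point. A bystander.
- bone_round_b_center (a point): The other round bone slice, same size; centre point. A bystander.
- mallet: Wooden mallet lying on the bench at the left, head 74 mm across and 120 mm long, handle 165 mm; origin on the bench under the head. A bystander.
- vise: Rusted hand vise lying on the bench, about 180 mm long, 30 mm high. A bystander.
- brush: Bench brush lying on the bench at the left, in front of the barrel; origin under its middle. A bystander.
- oil_tin: Round dark tin, 72 mm across, 110 mm high, standing to the left of the barrel; origin under its middle. A bystander.
Things that resemble listed ones, but are neither listed nor needed, are in the scene too. What is shaped like the part that bears bone_long_center but black or purple is not meant.

How it is judged:
By the outcome, as a careful person would: the job done as asked, in the order asked, and still so for the second after the job is handed in, with the robot touching nothing.
It also fails if it takes over 59 s, if anything falls off the work surface, if the arm or the gripper's body presses on something with over 40 N, if the wrist force passes 120 N, or if a joint passes its speed limit or range.

### The arm

A 6-joint arm with a two-finger parallel gripper is mounted at the origin on the work surface. World frame = base frame: x ahead of the robot, y to its left, z up, the work surface at z = 0. Lengths are in m, angles in degrees, forces in N, time in s.
With the tool pointing down it reaches from about 0.375 to 0.9 m from the base axis. Payload 3.1 kg.
Tool frame: the origin (TCP) lies on the centre line of the jaws, within the pads' length; the fingertips stand 19 mm ahead of it and the grasp point (between the pads) is the TCP; z points along the fingers, y is the direction in which the jaws open and shut (so a half turn about z gives the same grasp; the last joint's range is limited). The gripper opens to 87 mm and grips with 3 to 60 N. Pads are 19 mm wide; open, the fingers measure 117 mm over their backs; the gripper's body (75 mm by 190 mm) begins 51 mm behind the grasp point.
Start: joints at [-77.55, 30.224, 82.088, -0, 67.689, -10.227], TCP at [0.241, -0.577, 0.242] pointing down, gripper open.
Joint ranges: [-176.69, 176.69], [-43.24, 126.21], [12.49, 139.97], [-82, 262], [0, 151.66], [-163.58, 163.58]. Speed limits (degrees/s): [159.86, 159.86, 180, 180, 180, 180].

### API

Orientations are given as [roll, pitch, yaw] about the fixed x, y, z axes, in that order (R = Rz(yaw) Ry(pitch) Rx(roll)).
In Python, from bench import * gives the robot as it stands. The module is installed in compiled form; this text tells all that it offers.
- The arm moves only by the tool send_rows, never from a script. Its argument "motion" is a list of rows, each a list of 7 numbers: the opening, from 0 (shut) to 1 (fully open), then the shift along the tool's x, y, z scaled (see below), then the turn, a rotation vector about the tool's x, y, z scaled (see below). A call has 1 to 12 rows; each row is the pose to reach, as a shift and turn from the pose measured when the call began, along the tool's axes at that moment, turning the shorter way round; what a row does not reach only later rows make up. The controller multiplies each number of a shift by 0.15 m and each number of a turn by 180 degrees. A row lasts 1/10 s, in which the tool goes at most 50 mm and 8.59 degrees, less where a joint would pass 70% of its speed; a pose out of reach is approached as far as the arm can. A call with a number of a shift or a turn outside -1 to 1 is refused whole. A call with a gripper value outside its range is refused whole. The fingers move at their own pace and stop on an object; "grip_force" is the grip in N (left out, the last holds). Time passes only in rows, so rows that repeat a pose let the fingers close. It gives the time, the measured TCP pose, the force and the opening at its end, in the units of the state.
- sense(): the state, without advancing time (a new reading comes with each control period).
- read_camera(name): name is "side" or "top" or "wrist"; returns (picture, depth): 420x560x3 uint8, blue, green, red; 420x560 float32, m along the optical axis (not along the pixel's ray), 0 where there is no reading.
- camera_params(name): a dict with "fx", "fy", "cx", "cy" (pixels), "view" (4x4, takes a point from world to camera coordinates). Camera axes: x right, y down, z forward; pixel columns grow to the right and rows downward; lengths in m; the calibration is good to about 2 mm. The wrist camera is an equidistant fisheye: a pixel r from the principal point sees the ray r / f radians off the axis. A picture is of the moment at which its call begins: read the wrist's pose just before it. camera_params takes no time and is no camera call; for the wrist camera it gives the pose at the moment of the call.
- close_job(): hands the job in, once; it reports no verdict.
Trained networks look in the newest picture that a camera, given by its name, has taken for a name from the list of things; names that differ only in an ending like _2 or _b are one class to them, and where a whole thing is asked for, a point or a joint stands for the part that bears it (a point fixed in the world has none). Each returns a list of dicts, best first, with "score" (0 to 1); they miss things now and then, are a little off and sometimes report something else, mostly with a low value. They report only what shows in the picture. A call takes as long as a camera call. They do not tell look-alikes from the thing itself.
- search_frame(label, camera): "extent" ([left, top, width, height] in pixels, round what is visible of it).
- masks_of(label, camera): "region" (420x560 bool, what is visible of it) and "extent" ([left, top, width, height] in pixels, round what is visible of it).
The state is a dict: "time": time; "joints": joint angles; "joint_vel": joint speeds; "joint_efforts": joint torques, N m; "eef_pos": TCP position; "ee_rot": TCP orientation; "wrist_force": force on the tool from outside, world axes, zero at the start; "wrist_torque": the same for the moment, N m; "gripper_width": opening from 0.0 (shut) to 1.0 (fully open).
Only numpy, scipy, OpenCV 4.12 (cv2) and the standard library are available. Lean on these libraries where they do the work, as an engineer would, in place of code of your own. Each camera call takes 0.05 s, during which the arm holds its last target.

## Working session

There is one attempt and no reset: what is moved stays moved. The work goes in short steps, Python scripts to look and compute and a tool call to move; the robot and the scene stay as the last step left them, time stands still between calls to the robot, and variables do not carry over. Pictures are saved under pics/ and viewed, and the job is handed in when it is done.

Besides the shell and the picture viewer there is one more tool, called after ">>>" in YAML: its name, and indented under it one key for each argument. send_rows: Moves the arm, as the interface text tells. Shifts and turns lie within -1 to 1; 1 stands for 0.15 m of shift or 180 degrees of turn. Its arguments: {"type":"object","properties":{"motion":{"type":"array"},"grip_force":{"type":"number"}},"required":["motion"]}

```bash
mkdir -p pics; ls; cat > h.py <<'E'
from bench import *
import numpy as np, cv2
from scipy.spatial.transform import Rotation as R
def save(name,img):
    cv2.imwrite('pics/'+name+'.png',img)
def w2c(P,cp):
    V=np.array(cp['view']);P=np.atleast_2d(P)
    c=P@V[:3,:3].T+V[:3,3]
    return np.stack([cp['fx']*c[:,0]/c[:,2]+cp['cx'],cp['fy']*c[:,1]/c[:,2]+cp['cy']],1)
def cloud(dep,cp,fish=False):
    h,w=dep.shape
    u,v=np.meshgrid(np.arange(w),np.arange(h))
    a=(u-cp['cx'])/cp['fx'];b=(v-cp['cy'])/cp['fy']
    if fish:
        t=np.hypot(a,b);s=np.where(t>1e-6,np.tan(t)/np.maximum(t,1e-9),1);a=a*s;b=b*s
    c=np.stack([a*dep,b*dep,dep],-1)
    V=np.array(cp['view']);
    return (c-V[:3,3])@V[:3,:3]
E
python3 - <<'E'
from h import *
s=sense()
for k,v in s.items(): print(k,v)
for n in ['side','top','wrist']:
    cp=camera_params(n);print(n,{k:np.round(v,4).tolist() for k,v in cp.items()})
    p,d=read_camera(n);save(n+'0',p);np.savez('pics/'+n+'0.npz',p=p,d=d,**{k:np.array(v) for k,v in cp.items()})
E
```

```text
pics
time 0.0
joints [-7.75499454e+01  3.02789843e+01  8.21564668e+01 -1.93801552e-03
  6.76902245e+01 -1.02269456e+01]
joint_vel [-0.05059345 -0.1227877   0.10115511  0.00516281  0.04937172  0.01901066]
joint_efforts [-2.01162334e-04 -4.40045035e+01 -1.76589310e+01  6.32855552e-02
  5.84521727e-02 -1.53975193e-04]
eef_pos [ 0.24082877 -0.57597917  0.24057096]
ee_rot [-1.79876003e+02 -2.05505116e-02  2.26777156e+01]
wrist_force [ 0.16376096  0.26850995 -0.15495958]
wrist_torque [-0.02973477  0.04742961 -0.00665319]
gripper_width 1.0010365129638419
side {'fx': 534.0461, 'fy': 534.0461, 'cx': 281.4889, 'cy': 209.6181, 'view': [[0.8131, -0.5822, -0.0021, -0.4318], [-0.2958, -0.4099, -0.8628, 0.2944], [0.5015, 0.7022, -0.5055, 1.4801], [0.0, 0.0, 0.0, 1.0]]}
top {'fx': 492.0175, 'fy': 492.0175, 'cx': 275.8251, 'cy': 212.2163, 'view': [[-0.0052, -0.9999, 0.0126, 0.0549], [-0.9829, 0.0028, -0.1839, 0.5893], [0.1838, -0.0133, -0.9829, 1.3865], [0.0, 0.0, 0.0, 1.0]]}
wrist {'fx': 325.1923, 'fy': 325.1923, 'cx': 282.6991, 'cy': 210.4389, 'view': [[0.3863, -0.9224, -0.002, -0.6238], [-0.8794, -0.369, 0.301, -0.0373], [-0.2783, -0.1145, -0.9536, 0.3919], [0.0, 0.0, 0.0, 1.0]]}
```

View pics/top0.png

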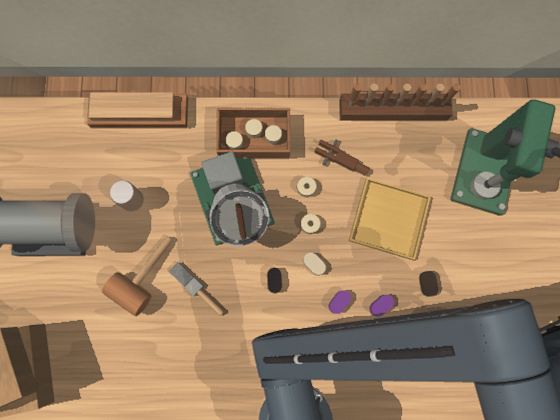

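View pics/side0.png

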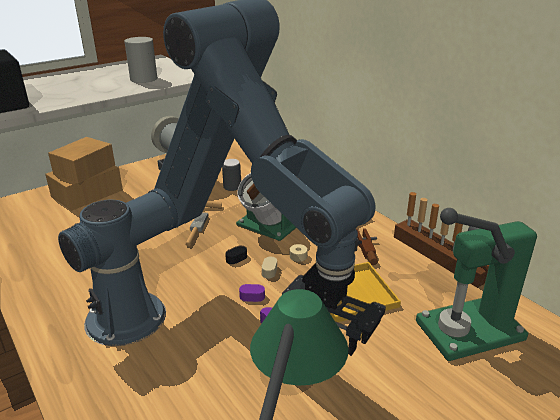

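View pics/wrist0.png

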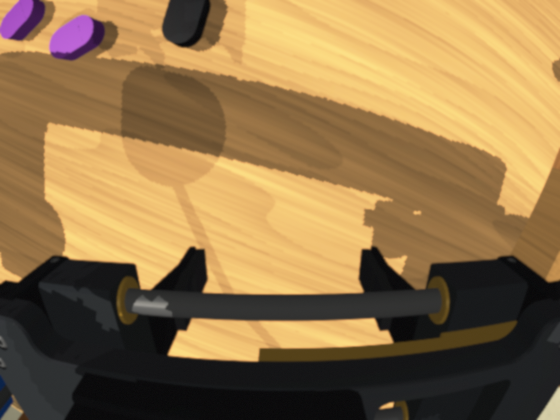

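The top view shows the barrel with its lid at about (240,215), the rib handle at (240,222), the tray at (391,219), the white long bone at (315,264), and the round slices at (307,186) and (311,223). The purple and black ones are decoys. The wrist view shows only decoys.

```bash
python3 - <<'E'
from h import *
z=np.load('pics/top0.npz');p,d=z['p'],z['d'];cp={k:z[k] for k in['fx','fy','cx','cy','view']}
W=cloud(d,cp)
np.save('pics/W.npy',W)
for l in ['lid_handle','lid_center','barrel','tray_floor','bone_long_center','bone_round_a_center']:
    try:
        for m in masks_of(l,'top')[:4]:
            r=m['region'];q=W[r&(d>0)]
            print(l,round(m['score'],2),[int(e) for e in m['extent']],r.sum(),np.median(q,0).round(3),np.percentile(q,[2,98],axis=0).round(3).tolist())
            if m['score']>.5: np.save('pics/m_%s_%d.npy'%(l,m['extent'][0]),r)
    except Exception as e: print(l,e)
c=cv2.resize(p[140:260,180:300],(600,600),interpolation=cv2.INTER_CUBIC);save('zb',c)
c=cv2.resize(p[170:290,290:440],(750,600),interpolation=cv2.INTER_CUBIC);save('zt',c)
E
ls pics
```

```text
lid_handle 0.93 [218, 196, 45, 41] 1598 [0.554 0.152 0.164] [[0.503, 0.1, 0.131], [0.605, 0.209, 0.211]]
lid_handle 0.59 [102, 236, 64, 78] 1573 [0.369 0.458 0.062] [[0.308, 0.378, 0.021], [0.504, 0.534, 0.077]]
lid_center 0.6 [215, 194, 46, 45] 1628 [0.554 0.153 0.164] [[0.503, 0.097, 0.131], [0.605, 0.207, 0.21]]
barrel 0.95 [192, 154, 80, 90] 3804 [0.661 0.195 0.087] [[0.492, 0.076, 0.005], [0.76, 0.294, 0.203]]
tray_floor 0.84 [345, 176, 84, 83] 4486 [ 0.577 -0.292  0.004] [[0.472, -0.397, -0.003], [0.683, -0.185, 0.023]]
bone_long_center 0.9 [330, 288, 24, 21] 333 [ 0.333 -0.129  0.028] [[0.302, -0.158, 0.013], [0.36, -0.101, 0.035]]
bone_long_center 0.89 [369, 293, 25, 23] 349 [ 0.321 -0.25   0.028] [[0.293, -0.28, 0.008], [0.347, -0.22, 0.034]]
bone_long_center 0.76 [413, 269, 23, 28] 411 [ 0.383 -0.391  0.027] [[0.349, -0.416, -0.001], [0.418, -0.372, 0.034]]
bone_long_center 0.66 [304, 253, 19, 21] 356 [ 0.44  -0.058  0.028] [[0.411, -0.087, -0.003], [0.469, -0.03, 0.035]]
bone_round_a_center 0.74 [167, 262, 54, 56] 758 [0.382 0.298 0.017] [[0.303, 0.215, -0.001], [0.437, 0.357, 0.024]]
bone_round_a_center 0.65 [298, 177, 17, 17] 316 [ 0.673 -0.039  0.028] [[0.647, -0.066, -0.004], [0.7, -0.013, 0.035]]
W.npy
m_barrel_192.npy
m_bone_long_center_304.npy
m_bone_long_center_330.npy
m_bone_long_center_369.npy
m_bone_long_center_413.npy
m_bone_round_a_center_167.npy
m_bone_round_a_center_298.npy
m_lid_center_215.npy
m_lid_handle_102.npy
m_lid_handle_218.npy
m_tray_floor_345.npy
side0.npz
side0.png
top0.npz
top0.png
wrist0.npz
wrist0.png
zb.png
zt.png
```

View pics/zb.png

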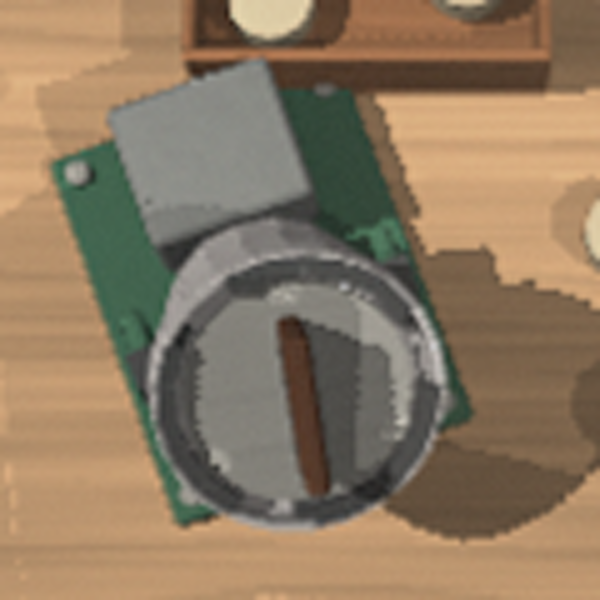

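View pics/zt.png

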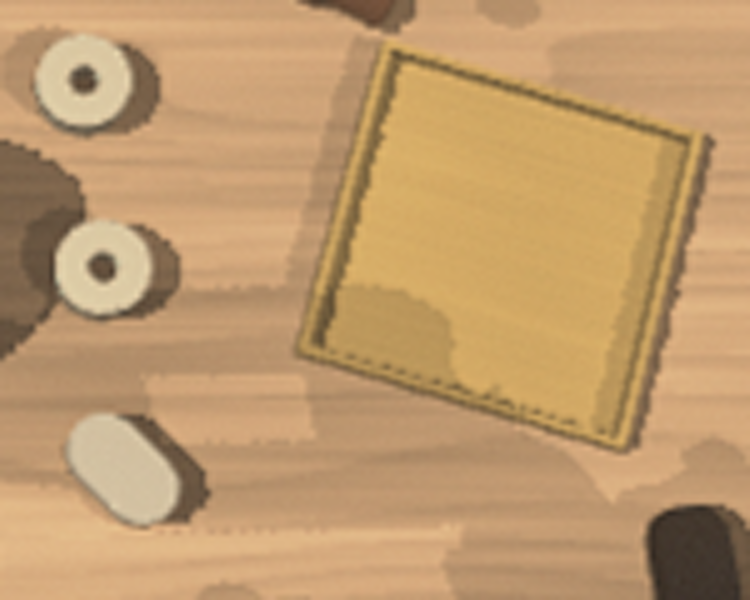

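The zoomed barrel shows the rib running from (290,325) to (318,490) and the collar ring centred near (298,390). In the zoomed tray view the white bone lies diagonally at (125,470). Next I fit the geometry from depth.

```bash
cat > fit.py <<'E'
from h import *
from scipy.optimize import least_squares
W=np.load('pics/W.npy')
z=np.load('pics/top0.npz');p,d=z['p'],z['d'];cp={k:z[k] for k in['fx','fy','cx','cy','view']}
sub=np.zeros(d.shape,bool);sub[190:248,205:272]=True
P=W[sub&(d>0)]
# RANSAC disc plane
rng=np.random.default_rng(0);best=(0,)
Q=P[P[:,2]>.1]
for _ in range(3000):
    a,b,c=Q[rng.choice(len(Q),3,False)]
    n=np.cross(b-a,c-a);l=np.linalg.norm(n)
    if l<1e-5: continue
    n/=l;n*=np.sign(n[2])
    if not .78<n[2]<.94: continue
    k=(abs((Q-a)@n)<.0015).sum()
    if k>best[0]: best=(k,n,a)
k,n,a=best
for _ in range(5):
    I=Q[abs((Q-a)@n)<.0025];a=I.mean(0);n=np.linalg.svd(I-a)[2][2];n*=np.sign(n[2])
print('disc',len(I),n.round(4),'tilt',np.degrees(np.arccos(n[2])),'az',np.degrees(np.arctan2(-n[1],-n[0])),a.round(4))
h=(Q-a)@n
print(np.histogram(h,np.arange(-.06,.06,.004)))
az=np.arctan2(-n[1],-n[0])
def axes(az):
    t=np.radians(30);zb=np.array([-np.sin(t)*np.cos(az),-np.sin(t)*np.sin(az),np.cos(t)])
    yb=np.array([-np.sin(az),np.cos(az),0]);return np.stack([np.cross(yb,zb),yb,zb],1)
B=axes(az)
# collar top ring: h ~ 17-8=9mm above disc top
L=(Q-a)@B
ring=(abs(h-.009)<.003)
hr=(h>.025)
print('ring',ring.sum(),'handle',hr.sum())
X=L[ring][:,:2]
r=least_squares(lambda c:np.hypot(*(X-c[:2]).T)-c[2],[0,0,.073],loss='soft_l1',f_scale=.003).x
print('ring fit',r); rr=np.hypot(*(X-r[:2]).T);print(np.percentile(rr,[2,10,50,90,98]))
H=L[hr]; print('handle h',np.percentile(h[hr],[5,50,95]));T=hr&(h>np.percentile(h[hr],95)-.006)
T2=L[T][:,:2];m=T2.mean(0);mid=(T2.min(0)+T2.max(0))/2;e=np.linalg.svd(T2-m)[2][0];pr=(T2-m)@e
print('top pts',T.sum(),m-r[:2],'ang',np.degrees(np.arctan2(e[1],e[0]))%180,'len',np.ptp(pr),'mid',m+e*(pr.max()+pr.min())/2-r[:2])
c=a+B@np.array([r[0],r[1],0]);print('axis pt at disc top',c,'ledge',c-.008*B[:,2])
# tray
E
python3 fit.py
python3 - <<'E'
from h import *
W=np.load('pics/W.npy');z=np.load('pics/top0.npz');p,d=z['p'],z['d']
m=np.load('pics/m_bone_long_center_304.npy')
import cv2
q=W[m];q=q[q[:,2]>.024][:,:2].astype(np.float32)
print('bone',cv2.minAreaRect(q*1000),q.mean(0))
hsv=cv2.cvtColor(p,cv2.COLOR_BGR2HSV)
sub=np.zeros(d.shape,bool);sub[165:270,335:440]=True
t=W[sub&(W[...,2]>.014)&(W[...,2]<.03)&(d>0)][:,:2].astype(np.float32)
print('tray rim',len(t),cv2.minAreaRect(t*1000))
E
```

```text
disc 998 [-0.4712 -0.1762  0.8642] tilt 30.205122349364114 az 20.506484405277863 [0.5567 0.1549 0.1608]
(array([  0,   0,   0,   0,   0,   0,   0,   0,   0,   1,   9,  34,  97,
       181, 687, 668, 320, 397, 106,   9,   5,   8,   4,   6,  18,  73,
        75,   9,   0]), array([-6.00000000e-02, -5.60000000e-02, -5.20000000e-02, -4.80000000e-02,
       -4.40000000e-02, -4.00000000e-02, -3.60000000e-02, -3.20000000e-02,
       -2.80000000e-02, -2.40000000e-02, -2.00000000e-02, -1.60000000e-02,
       -1.20000000e-02, -8.00000000e-03, -4.00000000e-03,  5.55111512e-17,
        4.00000000e-03,  8.00000000e-03,  1.20000000e-02,  1.60000000e-02,
        2.00000000e-02,  2.40000000e-02,  2.80000000e-02,  3.20000000e-02,
        3.60000000e-02,  4.00000000e-02,  4.40000000e-02,  4.80000000e-02,
        5.20000000e-02,  5.60000000e-02]))
ring 576 handle 192
ring fit [-0.0010163  -0.00010735  0.07338373]
[0.06481988 0.06652196 0.07366495 0.07855629 0.07947139]
handle h [0.03089434 0.0436535  0.04794526]
top pts 136 [-0.00215007 -0.00029848] ang 168.39991627044563 len 0.08907683156075248 mid [-0.00207089 -0.00031473]
axis pt at disc top [0.55586479 0.15446387 0.16027698] ledge [0.55961132 0.15586513 0.15334878]
bone ((404.2901611328125, 4.82684326171875), (70.61498260498047, 195.51495361328125), 30.09309959411621) [ 0.43983287 -0.05789308]
tray rim 662 ((605.5542602539062, -256.75738525390625), (282.1776123046875, 235.23199462890625), 72.72874450683594)
```

```bash
cat >> h.py <<'E'
def rect(q):
    q=q[:,:2].astype(np.float32)*1000
    m=np.median(q,0);q=q[np.hypot(*(q-m).T)<150]
    return cv2.minAreaRect(q)
E
python3 - <<'E'
from h import *
W=np.load('pics/W.npy');z=np.load('pics/top0.npz');p,d=z['p'],z['d']
def clean(mask):
    n,l,s,_=cv2.connectedComponentsWithStats(mask.astype(np.uint8));return l==1+np.argmax(s[1:,4])
m=np.load('pics/m_bone_long_center_304.npy')&(W[...,2]>.022)&(W[...,2]<.04);m=clean(m)
q=W[m];print('bone',rect(q),q.mean(0),m.sum(), np.percentile(q[:,2],[50,90]))
c,e=cv2.PCACompute(q[:,:2].astype(np.float32),mean=None);print('pca',c,e[0],np.degrees(np.arctan2(e[0,1],e[0,0]))%180)
m=np.load('pics/m_tray_floor_345.npy');m=clean(m);q=W[m]
print('tray',rect(q),q.mean(0),np.median(q[:,2]))
q=W[m&(abs(W[...,2]-.005)<.008)];print('floor',rect(q),len(q))
cp=camera_params('wrist');V=np.array(cp['view']);cam=-V[:3,:3].T@V[:3,3]
s=sense();T=R.from_euler('xyz',s['ee_rot'],degrees=True).as_matrix()
print('cam in tool',T.T@(cam-np.array(s['eef_pos'])),'cam z in tool',T.T@V[2,:3])
# blocks heights
for n,(u,v) in dict(block=(222,168),tin=(122,192),box=(255,128),vise=(343,156)).items(): print(n,W[v,u].round(3))
E
```

```text
bone ((441.07720947265625, -58.340171813964844), (71.98941040039062, 42.26401138305664), 44.53227615356445) [ 0.44107594 -0.05868096  0.02855486] 315 [0.02852807 0.0323282 ]
pca [[ 0.44107595 -0.05868097]] [0.7210034  0.69293153] 43.862614
tray ((580.4950561523438, -290.7214660644531), (201.8348846435547, 209.29791259765625), 72.91580200195312) [ 0.57648882 -0.29061796  0.01083378] 0.004232188153127268
floor ((580.8649291992188, -289.457275390625), (198.7937469482422, 208.5016326904297), 73.36051940917969) 3825
cam in tool [ 0.08277269 -0.00017126 -0.14303346] cam z in tool [-3.01264957e-01  1.33235925e-04  9.53540460e-01]
block [0.714 0.208 0.09 ]
tin [0.638 0.487 0.11 ]
box [0.855 0.115 0.037]
vise [0.325 0.072 1.47 ]
```

```bash
cat >> h.py <<'E'
def axes(az):
    t=np.radians(30);zb=np.array([-np.sin(t)*np.cos(az),-np.sin(t)*np.sin(az),np.cos(t)])
    yb=np.array([-np.sin(az),np.cos(az),0]);return np.stack([np.cross(yb,zb),yb,zb],1)
AZ=np.radians(20.5); B=axes(AZ); LEDGE=np.array([.5596,.1559,.1533])
def bt(ang_x,off,B=B):
    "tool pose: z=-zb, tool x at angle ang_x (deg) in barrel frame; off = TCP offset in barrel axes from ledge"
    a=np.radians(ang_x);x=B@[np.cos(a),np.sin(a),0];z=-B[:,2]
    return LEDGE+B@np.array(off), np.stack([x,np.cross(z,x),z],1)
def dn(azx,p):
    a=np.radians(azx);x=np.array([np.cos(a),np.sin(a),0]);z=np.array([0,0,-1.])
    return np.array(p,float),np.stack([x,np.cross(z,x),z],1)
def plan(p,M,s=None):
    s=s or sense();p0=np.array(s['eef_pos']);T=R.from_euler('xyz',s['ee_rot'],degrees=True).as_matrix()
    sh=T.T@(p-p0)/.15;rv=R.from_matrix(T.T@M).as_rotvec(degrees=True)/180
    k=max(1,abs(sh).max()/.98)
    print('t',round(s['time'],2),'shift',sh.round(3),'turn',rv.round(4),'dist',np.linalg.norm(p-p0).round(3),'ang',round(np.linalg.norm(rv)*180,1),'rows',np.linalg.norm(p-p0)/.05,np.linalg.norm(rv)*180/8.59)
    if k>1: print('  frac 1/%.2f'%k,(sh/k).round(3),(rv/k).round(4))
E
python3 - <<'E'
from h import *
plan(*bt(168.4,[-.002,0,.038+.11]))
print(bt(168.4,[-.002,0,.038+.11]))
E
```

```text
t 0.45 shift [ 3.338 -3.706 -0.259] turn [-0.2405  0.0197 -0.8941] dist 0.749 ang 166.7 rows 14.98361767282056 19.405596588417747
  frac 1/3.78 [ 0.883 -0.98  -0.069] [-0.0636  0.0052 -0.2364]
(array([0.48866389, 0.12937808, 0.28047176]), array([[-0.8650327 , -0.17994371,  0.46833609],
       [-0.1087498 ,  0.97852551,  0.17510369],
       [-0.48978762,  0.10053896, -0.8660254 ]]))
```

```bash
python3 - <<'E'
from h import *
plan(*bt(-11.6,[-.002,0,.038+.11]))
E
```

```text
t 0.45 shift [ 3.338 -3.706 -0.259] turn [0.0137 0.1665 0.0748] dist 0.749 ang 32.9 rows 14.98361767282056 3.8353639727441724
  frac 1/3.78 [ 0.883 -0.98  -0.069] [0.0036 0.044  0.0198]
```

>>> send_rows:
  motion:
    - [1, 0.22, -0.245, -0.02, 0, 0, 0]
    - [1, 0.44, -0.49, -0.04, 0, 0, 0]
    - [1, 0.66, -0.735, -0.06, 0, 0, 0]
    - [1, 0.88, -0.98, -0.08, 0, 0, 0]

```text
time: 0.85
eef_pos: [0.3064, -0.3884, 0.2536]
ee_rot: [180.0, -0.0, 22.6]
wrist_force: [0.5, -0.7, 0.0]
gripper_width: 1.001
```

>>> send_rows:
  motion:
    - [1, 0.22, -0.245, -0.02, 0, 0, 0]
    - [1, 0.44, -0.49, -0.04, 0, 0, 0]
    - [1, 0.66, -0.735, -0.06, 0, 0, 0]
    - [1, 0.88, -0.98, -0.08, 0, 0, 0]

```text
time: 1.25
eef_pos: [0.3721, -0.2002, 0.2661]
ee_rot: [179.9, -0.1, 22.6]
wrist_force: [1.4, -0.1, -0.4]
gripper_width: 1.001
```

```bash
python3 - <<'E'
from h import *
s=sense();print(s['joints'].round(1),s['wrist_force'])
plan(*bt(-11.6,[-.002,0,.038+.11]))
E
```

```text
[-43.5  12.4 107.8   0.   59.7  23.9] [ 1.37842076 -0.0558525  -0.44969723]
t 1.25 shift [ 1.562 -1.73  -0.096] turn [0.0141 0.1661 0.0743] dist 0.35 ang 32.9 rows 6.99725907328135 3.8256643188854094
  frac 1/1.77 [ 0.885 -0.98  -0.054] [0.008  0.0941 0.0421]
```

>>> send_rows:
  motion:
    - [1, 0.22, -0.245, -0.02, 0.002, 0.022, 0.01]
    - [1, 0.44, -0.49, -0.03, 0.004, 0.045, 0.02]
    - [1, 0.66, -0.735, -0.04, 0.006, 0.07, 0.03]
    - [1, 0.88, -0.98, -0.05, 0.008, 0.094, 0.04]

```text
time: 1.65
eef_pos: [0.4381, -0.0121, 0.2743]
ee_rot: [-177.5, -17.1, 14.9]
wrist_force: [1.4, -0.4, -0.1]
gripper_width: 0.999
```

```bash
python3 - <<'E'
from h import *
s=sense();print(s['joints'].round(1),s['wrist_force'])
plan(*bt(-11.6,[-.002,0,.038+.11]))
E
```

```text
[-25.1   7.7 115.2  17.8  46.8  38.7] [ 1.44367243 -0.37257157 -0.05696465]
t 1.65 shift [ 0.555 -0.819  0.164] turn [0.0057 0.0709 0.0338] dist 0.15 ang 14.2 rows 3.006666337987942 1.6494300486341946
```

>>> send_rows:
  motion:
    - [1, 0.18, -0.27, 0.05, 0.002, 0.024, 0.011]
    - [1, 0.37, -0.54, 0.11, 0.004, 0.047, 0.022]
    - [1, 0.555, -0.82, 0.164, 0.006, 0.071, 0.034]
    - [1, 0.555, -0.82, 0.164, 0.006, 0.071, 0.034]

```text
time: 2.05
eef_pos: [0.4869, 0.1347, 0.2801]
ee_rot: [-173.2, -29.3, 7.5]
wrist_force: [-0.0, -0.9, 0.1]
gripper_width: 0.999
```

```bash
python3 - <<'E'
from h import *
s=sense();print(s['joints'].round(1),s['wrist_force'])
plan(*bt(-11.6,[-.002,0,.038+.11]))
cp=camera_params('wrist');p,d=read_camera('wrist');save('w1',p);np.savez('pics/w1.npz',p=p,d=d,**{k:np.array(v) for k,v in cp.items()})
W=cloud(d,cp,True);np.save('pics/Ww1.npy',W)
for l in ['lid_handle','lid_center']:
    for m in masks_of(l,'wrist')[:2]:
        r=m['region'];print(l,m['score'],m['extent'],np.median(W[r],0));np.save('pics/w1_'+l+'.npy',r)
E
```

```text
[ -4.6   9.7 116.9  27.1  28.5  55. ] [-0.01312884 -0.89565503  0.12858947]
t 2.05 shift [ 0.008  0.037 -0.003] turn [-0.002   0.0003  0.0015] dist 0.006 ang 0.4 rows 0.11249335673403216 0.052276637611551005
lid_handle 0.56 [218.2, 129.1, 139.0, 142.1] [0.55504158 0.14904171 0.16611858]
lid_center 0.89 [222.3, 126.4, 136.3, 147.1] [0.55494451 0.14898971 0.16604761]
```

View pics/w1.png

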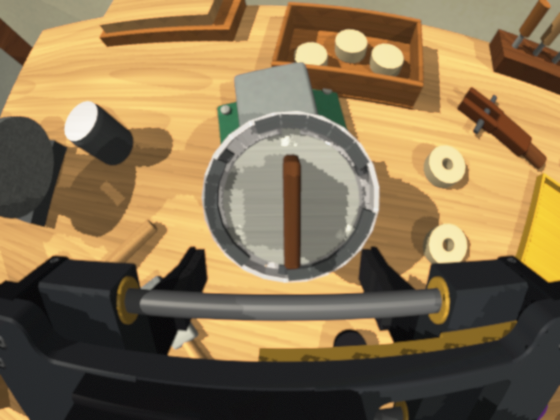

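The wrist view shows the collar ring centred near (291,197) and the rib upright at column 291, rows 155–268. I refit the geometry from this view.

```bash
cat > fit2.py <<'E'
from h import *
import sys
from scipy.optimize import least_squares
def fit(W,d,box,Bf=B,verbose=True):
    sub=np.zeros(d.shape,bool);r0,r1,c0,c1=box;sub[r0:r1,c0:c1]=True
    Q=W[sub&(d>0)];L=(Q-LEDGE)@Bf
    Q=Q[(np.hypot(L[:,0],L[:,1])<.085)&(L[:,2]>-.03)&(L[:,2]<.075)];L=(Q-LEDGE)@Bf
    print('hist',np.histogram(L[:,2],np.arange(-.02,.07,.005))[0])
    D=(np.hypot(L[:,0],L[:,1])<.055)&(abs(L[:,2]-.008)<.006);I=Q[D]
    for _ in range(3):
        a=I.mean(0);n=np.linalg.svd(I-a)[2][2];n*=np.sign(n[2]);I=Q[D&(abs((Q-a)@n)<.002)]
    print('disc h',((a-LEDGE)@Bf).round(4),'n in B',(n@Bf).round(4),'az',np.degrees(np.arctan2(-n[1],-n[0])),'tilt',np.degrees(np.arccos(n[2])),len(I))
    hd=((a-LEDGE)@Bf)[2]-.008
    ring=(abs(L[:,2]-hd-.017)<.0025)&(np.hypot(L[:,0],L[:,1])>.06);X=L[ring][:,:2]
    r=least_squares(lambda c:np.maximum(np.hypot(*(X-c[:2]).T)-.079,0)*3+np.maximum(.0645-np.hypot(*(X-c[:2]).T),0)*3+.2*(np.hypot(*(X-c[:2]).T)-.072),[0,0],loss='soft_l1',f_scale=.002).x
    r2=least_squares(lambda c:np.hypot(*(X-c[:2]).T)-c[2],[0,0,.072],loss='soft_l1',f_scale=.003).x
    print('ring',len(X),r.round(4),r2.round(4),'hd',hd.round(4))
    T=(L[:,2]>hd+.047)&(L[:,2]<hd+.06);T2=L[T][:,:2]
    m=T2.mean(0);e=np.linalg.svd(T2-m)[2][0];e*=np.sign(e[0]);pr=(T2-m)@e;nn=np.array([-e[1],e[0]])
    w=(T2-m)@nn
    print('rib',T.sum(),'ang',np.degrees(np.arctan2(e[1],e[0])),'len',np.ptp(pr),'wid',np.ptp(w),'mid',(m+e*(pr.max()+pr.min())/2+nn*(w.max()+w.min())/2).round(4),'top h',np.percentile(L[T][:,2],[10,50,90])-hd)
if __name__=='__main__':
    for f,box in [('top0',(190,250,205,272)),('w1',(100,290,195,390))]:
        z=np.load('pics/%s.npz'%f);cp={k:z[k] for k in['fx','fy','cx','cy','view']}
        print(f);fit(cloud(z['d'],cp,f[0]=='w'),z['d'],box)
E
python3 fit2.py
```

```text
top0
hist [  0   2  26 112 293 993 460 505 114   5  11   5   7  39 112  23   0]
disc h [ 0.0035 -0.0003  0.0079] n in B [-0.0043 -0.0027  1.    ] az 20.81273628633729 tilt 30.24934962446974 581
ring 508 [-0.0002 -0.0001] [ 0.0001 -0.0001  0.0736] hd -0.0001
rib 165 ang -11.045579472654195 len 0.09033086988840257 wid 0.014411010597055435 mid [-0.0027 -0.    ] top h [0.04917205 0.05211048 0.05554296]
w1
hist [    0     0     3   566  1629 12280   847  6349    18    15    17    12
    17    69  1840     7     0]
disc h [ 0.0035 -0.0002  0.0084] n in B [1.8e-03 7.0e-04 1.0e+00] az 20.415254780138298 tilt 29.899088717216575 9177
ring 6351 [ 0.     -0.0008] [ 0.0004 -0.0008  0.0729] hd 0.0004
rib 1910 ang -10.493857914547256 len 0.0890860773356871 wid 0.013903711957595308 mid [-0.0017 -0.0007] top h [0.05063294 0.05255752 0.05355637]
```

```bash
python3 - <<'E'
from h import *
plan(*bt(-10.6,[-.0018,-.0006,.038]))
E
```

```text
t 2.2 shift [0.    0.007 0.734] turn [-0.0003 -0.0002 -0.0052] dist 0.11 ang 0.9 rows 2.2015056105013007 0.10968868143177055
```

>>> send_rows:
  motion:
    - [1, 0, 0.007, 0.25, 0, 0, -0.005]
    - [1, 0, 0.007, 0.48, 0, 0, -0.005]
    - [1, 0, 0.007, 0.65, 0, 0, -0.005]
    - [1, 0, 0.007, 0.734, 0, 0, -0.005]
    - [1, 0, 0.007, 0.734, 0, 0, -0.005]
  grip_force: 50

```text
time: 2.7
eef_pos: [0.5414, 0.1461, 0.1836]
ee_rot: [-173.8, -29.3, 8.1]
wrist_force: [0.1, -1.0, -0.1]
gripper_width: 0.999
```

```bash
python3 - <<'E'
from h import *
s=sense();print(s['joints'].round(1),s['wrist_force'])
plan(*bt(-10.6,[-.0018,-.0006,.038]))
p,d=read_camera('wrist');save('w2',p)
E
```

```text
[ -2.1  24.7 116.3  45.6  15.5  36.5] [ 0.09684587 -1.04245311 -0.08917377]
t 2.7 shift [ 0.002 -0.016 -0.01 ] turn [ 0.0002  0.0006 -0.0013] dist 0.003 ang 0.3 rows 0.05547088471697609 0.029637468698544944
```

View pics/w2.png

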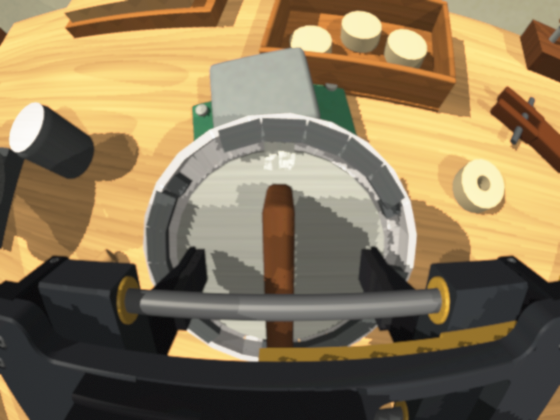

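The fingers straddle the rib, which is at column ~280. I make a small correction and close.

>>> send_rows:
  motion:
    - [1, 0.002, -0.016, -0.01, 0, 0, 0]
    - [0, 0.002, -0.016, -0.01, 0, 0, 0]
    - [0, 0.002, -0.016, -0.01, 0, 0, 0]
    - [0, 0.002, -0.016, -0.01, 0, 0, 0]
    - [0, 0.002, -0.016, -0.01, 0, 0, 0]
    - [0, 0.002, -0.016, -0.01, 0, 0, 0]
    - [0, 0.002, -0.016, -0.01, 0, 0, 0]
  grip_force: 50

```text
time: 3.45
eef_pos: [0.5402, 0.1485, 0.1864]
ee_rot: [-173.9, -29.4, 8.1]
wrist_force: [0.0, 0.1, -0.6]
gripper_width: 0.539
```

```bash
python3 - <<'E'
from h import *
s=sense();print(s['joints'].round(1),s['wrist_force'],s['wrist_torque'],s['gripper_width']*87)
plan(*bt(-10.6,[-.0018,-.0006,.038]))
plan(*bt(-10.6+40,[-.0003,-.0006,.039]))
E
```

```text
[ -1.8  24.4 116.3  44.6  15.6  37.7] [ 0.02014304  0.11759299 -0.59827723] [-0.03377113  0.30039577 -0.0148953 ] 46.898349401216
t 3.45 shift [-0.002  0.004  0.007] turn [ 0.0001  0.0002 -0.001 ] dist 0.001 ang 0.2 rows 0.02327238493867788 0.022137385023828983
t 3.45 shift [0.008 0.002 0.   ] turn [ 0.000e+00  2.000e-04 -2.233e-01] dist 0.001 ang 40.2 rows 0.02497216797533661 4.678342869136663
```

>>> send_rows:
  motion:
    - [0, 0, 0, 0, 0, 0, 0]
    - [0, 0, 0, 0, 0, 0, 0]
    - [0, 0, 0, 0, 0, 0, 0]
    - [0, 0, 0, 0, 0, 0, 0]
    - [0, 0, 0, 0, 0, 0, 0]
    - [0, 0, 0, 0, 0, 0, 0]
    - [0, 0, 0, 0, 0, 0, 0]

```text
time: 4.15
eef_pos: [0.5404, 0.1483, 0.1864]
ee_rot: [-173.9, -29.4, 8.1]
wrist_force: [0.6, -1.2, -0.4]
gripper_width: 0.157
```

```bash
python3 - <<'E'
from h import *
s=sense();print(s['joints'].round(1),s['wrist_force'],s['wrist_torque'],s['gripper_width']*87)
plan(*bt(-10.6,[-.0018,-.0006,.038]))
plan(*bt(-10.6+41,[.000,-.0006,.039]))
E
```

```text
[ -1.8  24.4 116.3  44.6  15.6  37.7] [ 0.57615459 -1.15630446 -0.40539414] [-0.34297621  0.30178379 -0.091598  ] 13.661386816031417
t 4.15 shift [-0.003  0.002  0.006] turn [ 0.0003  0.0001 -0.0011] dist 0.001 ang 0.2 rows 0.021294159312026387 0.023216822555110875
t 4.15 shift [ 0.009 -0.    -0.   ] turn [ 2.000e-04  2.000e-04 -2.288e-01] dist 0.001 ang 41.2 rows 0.02776916215914357 4.7954362598023375
```

>>> send_rows:
  motion:
    - [0, 0.005, 0, 0, 0, 0, -0.025]
    - [0, 0.009, 0, 0, 0, 0, -0.05]
    - [0, 0.009, 0, 0, 0, 0, -0.075]
    - [0, 0.009, 0, 0, 0, 0, -0.1]
    - [0, 0.009, 0, 0, 0, 0, -0.125]
    - [0, 0.009, 0, 0, 0, 0, -0.15]
    - [0, 0.009, 0, 0, 0, 0, -0.175]
    - [0, 0.009, 0, 0, 0, 0, -0.195]
    - [0, 0.009, 0, 0, 0, 0, -0.215]
    - [0, 0.009, 0, 0, 0, 0, -0.228]
    - [0, 0.009, 0, 0, 0, 0, -0.228]

```text
time: 5.25
eef_pos: [0.5406, 0.1486, 0.1865]
ee_rot: [163.9, -25.5, 54.4]
wrist_force: [-2.5, -0.6, -0.3]
gripper_width: 0.154
```

```bash
python3 - <<'E'
from h import *
s=sense();print(s['joints'].round(1),s['wrist_force'],s['wrist_torque'],s['gripper_width']*87)
plan(*bt(-10.6+41,[.000,-.0006,.039]))
p,d=read_camera('wrist');save('w3',p)
p,d=read_camera('top');save('t3',cv2.resize(p[140:260,180:300],(600,600),interpolation=cv2.INTER_CUBIC))
E
```

```text
[ -1.8  24.4 116.1  44.   15.8  -2.7] [-2.49043047 -0.64298021 -0.28635269] [-0.41311214  0.48746762 -0.10461372] 13.40951067601262
t 5.25 shift [ 0.005  0.006 -0.   ] turn [-0.0004  0.0005 -0.0009] dist 0.001 ang 0.2 rows 0.02236933471673784 0.02279606310493697
```

View pics/w3.png

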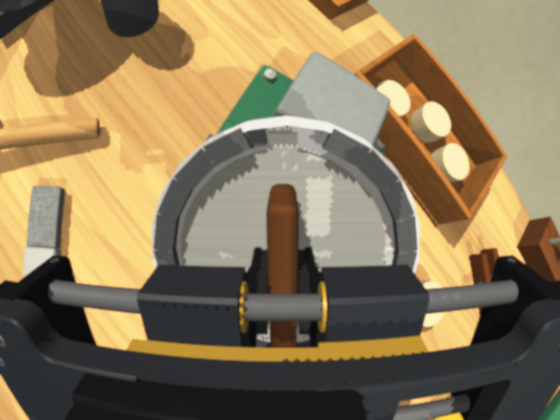

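The rib turned with the jaws and the wrist torque is small, so I lift along the axis.

>>> send_rows:
  motion:
    - [0, 0.003, 0.003, -0.03, 0, 0, 0]
    - [0, 0.003, 0.003, -0.06, 0, 0, 0]
    - [0, 0.003, 0.003, -0.1, 0, 0, 0]
    - [0, 0.003, 0.003, -0.14, 0, 0, 0]
    - [0, 0.003, 0.003, -0.14, 0, 0, 0]

```text
time: 5.85
eef_pos: [0.531, 0.145, 0.2059]
ee_rot: [163.8, -25.5, 54.4]
wrist_force: [0.5, -0.1, -3.3]
gripper_width: 0.157
```

```bash
python3 - <<'E'
from h import *
s=sense();print(s['joints'].round(1),s['wrist_force'],s['wrist_torque'],s['gripper_width']*87)
p,d=read_camera('wrist');save('w4',p)
p,d=read_camera('side');save('s4',p)
E
```

```text
[ -2.3  21.5 116.5  39.   17.9   2.1] [ 0.47286561 -0.051355   -3.26289528] [-0.23913926  0.59398528  0.03643819] 13.694419929054353
```

View pics/w4.png

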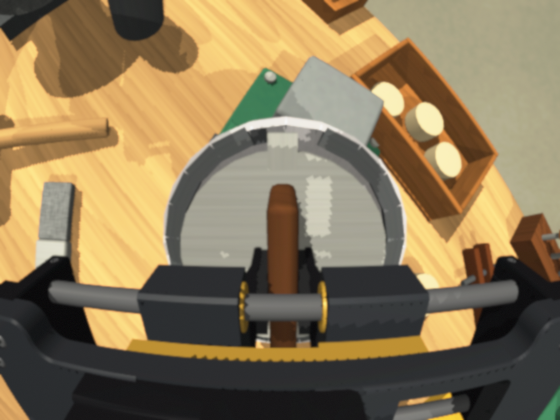

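The lid came out, with the wrist carrying about 3.3 N. I lift further, then head for the tray.

>>> send_rows:
  motion:
    - [0, 0, 0, -0.1, 0, 0, 0]
    - [0, 0, 0, -0.25, 0, 0, 0]
    - [0, 0, 0, -0.4, 0, 0, 0]
    - [0, 0, 0, -0.5, 0, 0, 0]

```text
time: 6.35
eef_pos: [0.4955, 0.1318, 0.2711]
ee_rot: [163.9, -25.5, 54.4]
wrist_force: [0.4, 0.9, -4.2]
gripper_width: 0.156
```

```bash
python3 - <<'E'
from h import *
s=sense();print(s['joints'].round(1),s['wrist_force'],s['gripper_width']*87)
plan(*dn(52,[.579,-.290,.20]))
plan(*dn(52,[.535,-.050,.26]))
E
```

```text
[ -4.7  11.3 116.7  27.7  27.2  12.6] [ 0.35717472  0.88858718 -4.15967941] 13.587205101250532
t 6.35 shift [-1.976  2.122  0.18 ] turn [ 0.0852 -0.1426 -0.0068] dist 0.436 ang 29.9 rows 8.715844876016336 3.4835254008577032
  frac 1/2.17 [-0.912  0.98   0.083] [ 0.0393 -0.0658 -0.0031]
t 6.35 shift [-0.783  0.964 -0.024] turn [ 0.0852 -0.1426 -0.0068] dist 0.186 ang 29.9 rows 3.7267033280128845 3.4835254008577032
```

>>> send_rows:
  motion:
    - [0, -0.12, 0.15, 0, 0.014, -0.024, -0.001]
    - [0, -0.26, 0.32, -0.01, 0.028, -0.048, -0.002]
    - [0, -0.4, 0.5, -0.01, 0.043, -0.071, -0.003]
    - [0, -0.54, 0.66, -0.02, 0.057, -0.095, -0.005]
    - [0, -0.67, 0.82, -0.02, 0.071, -0.119, -0.006]
    - [0, -0.78, 0.964, -0.024, 0.085, -0.143, -0.007]

```text
time: 6.95
eef_pos: [0.5358, -0.0514, 0.2601]
ee_rot: [-180.0, 0.2, 51.9]
wrist_force: [1.2, 0.5, -3.1]
gripper_width: 0.158
```

```bash
python3 - <<'E'
from h import *
s=sense();print(s['joints'].round(1),s['wrist_force'],s['gripper_width']*87)
plan(*dn(52,[.557,-.170,.23]))
plan(*dn(52,[.579,-.290,.20]))
E
```

```text
[-17.3  22.3  93.2  -0.2  64.6  20.9] [ 1.17954742  0.48631056 -3.13706263] 13.722472533425599
t 6.95 shift [-0.535  0.599  0.202] turn [-0.0001  0.0012 -0.0003] dist 0.124 ang 0.2 rows 2.484276310615278 0.02651626586175217
t 6.95 shift [-1.073  1.208  0.404] turn [-0.0001  0.0012 -0.0003] dist 0.25 ang 0.2 rows 4.996947496308091 0.02651626586175217
  frac 1/1.23 [-0.871  0.98   0.328] [-0.0001  0.001  -0.0003]
```

>>> send_rows:
  motion:
    - [0, -0.15, 0.18, 0.04, 0, 0.001, 0]
    - [0, -0.35, 0.4, 0.1, 0, 0.001, 0]
    - [0, -0.55, 0.62, 0.2, 0, 0.001, 0]
    - [0, -0.75, 0.82, 0.3, 0, 0.001, 0]
    - [0, -0.88, 0.98, 0.36, 0, 0.001, 0]

```text
time: 7.45
eef_pos: [0.5698, -0.2489, 0.2047]
ee_rot: [-179.9, 0.1, 51.8]
wrist_force: [0.6, 0.5, -3.9]
gripper_width: 0.157
```

```bash
python3 - <<'E'
from h import *
s=sense();print(s['joints'].round(1),s['wrist_force'],s['gripper_width']*87)
plan(*dn(52,[.579,-.290,.10]))
p,d=read_camera('side');save('s5',p)
p,d=read_camera('top');save('t5',p[120:320,280:500].repeat(3,0).repeat(3,1))
E
```

```text
[-33.9  32.4  84.6  -0.1  63.    4.3] [ 0.60603221  0.45659753 -3.9422901 ] 13.69460461018767
t 7.45 shift [-0.177  0.219  0.698] turn [-0.0003  0.0003 -0.001 ] dist 0.113 ang 0.2 rows 2.2571885225235064 0.022307951612314452
```

View pics/s5.png

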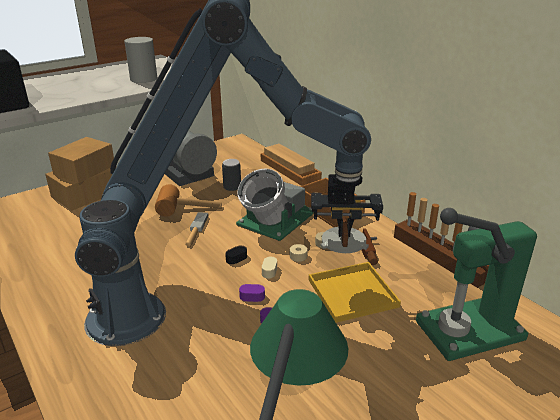

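View pics/t5.png

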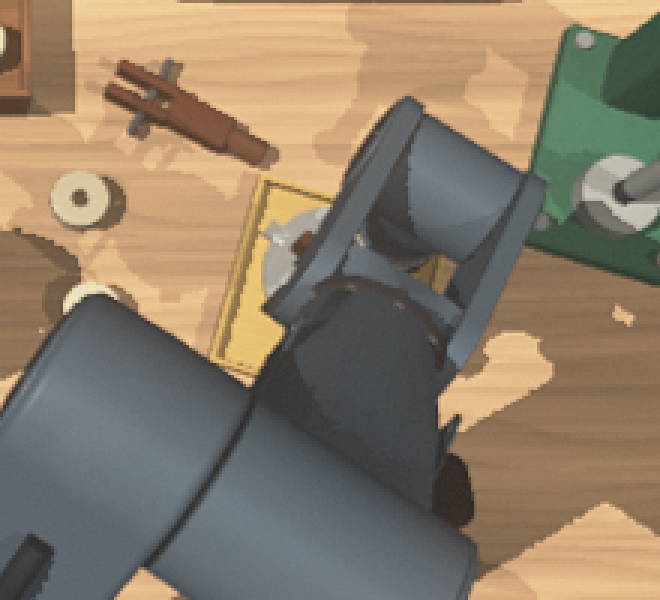

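The side view shows the lid level in the jaws and the barrel open. The top view shows the lid over the tray. I lower it.

>>> send_rows:
  motion:
    - [0, -0.07, 0.08, 0.1, 0, 0, 0]
    - [0, -0.14, 0.17, 0.25, 0, 0, 0]
    - [0, -0.177, 0.219, 0.4, 0, 0, 0]
    - [0, -0.177, 0.219, 0.55, 0, 0, 0]
    - [0, -0.177, 0.219, 0.7, 0, 0, 0]
    - [0, -0.177, 0.219, 0.7, 0, 0, 0]

```text
time: 8.15
eef_pos: [0.5778, -0.2902, 0.0958]
ee_rot: [-179.6, 0.1, 51.7]
wrist_force: [-0.8, 0.8, -3.7]
gripper_width: 0.159
```

```bash
python3 - <<'E'
from h import *
s=sense();print(s['joints'].round(1),s['wrist_force'],s['gripper_width']*87)
plan(*dn(52,[.579,-.290,.046]))
cp=camera_params('wrist');p,d=read_camera('wrist');save('w6',p)
W=cloud(d,cp,True)
q=W[200:260,250:262];print(np.median(W[190:210,240:260].reshape(-1,3),0))
E
```

```text
[-36.5  42.2  84.8  -0.1  53.3   1.9] [-0.75548743  0.81930167 -3.67208451] 13.85629980264823
t 8.15 shift [0.007 0.008 0.332] turn [-0.0022  0.0004 -0.0019] dist 0.05 ang 0.5 rows 0.9956834191129245 0.0609391164492276
[ 0.58411087 -0.25153487  0.0651025 ]
```

View pics/w6.png

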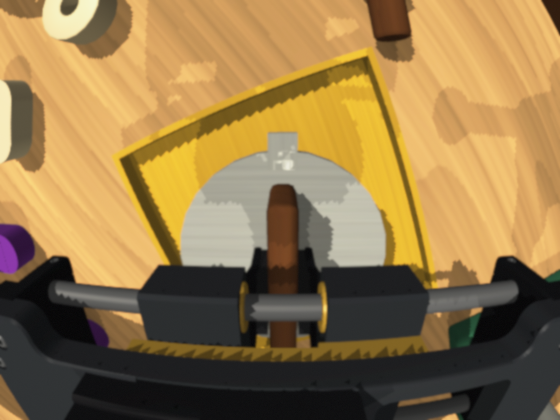

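>>> send_rows:
  motion:
    - [0, 0.007, 0.008, 0.12, 0, 0, 0]
    - [0, 0.007, 0.008, 0.24, 0, 0, 0]
    - [0, 0.007, 0.008, 0.31, 0, 0, 0]
    - [0, 0.007, 0.008, 0.335, 0, 0, 0]
    - [0, 0.007, 0.008, 0.345, 0, 0, 0]
    - [0, 0.007, 0.008, 0.345, 0, 0, 0]

```text
time: 8.8
eef_pos: [0.5808, -0.2911, 0.0464]
ee_rot: [-179.9, 0.1, 51.7]
wrist_force: [-0.8, 0.3, -2.9]
gripper_width: 0.153
```

```bash
python3 - <<'E'
from h import *
s=sense();print(s['joints'].round(1),s['wrist_force'],s['gripper_width']*87)
E
```

```text
[-36.4  46.4  85.6  -0.1  48.1   2. ] [-0.76793162  0.2787446  -2.86724325] 13.279521427619446
```

>>> send_rows:
  motion:
    - [0, 0, 0, 0.007, 0, 0, 0]
    - [0, 0, 0, 0.014, 0, 0, 0]
    - [0, 0, 0, 0.018, 0, 0, 0]
    - [0, 0, 0, 0.018, 0, 0, 0]

```text
time: 9.2
eef_pos: [0.5808, -0.2912, 0.0438]
ee_rot: [-179.9, 0.1, 51.7]
wrist_force: [-0.5, -0.4, -3.8]
gripper_width: 0.159
```

>>> send_rows:
  motion:
    - [0, 0, 0, 0.006, 0, 0, 0]
    - [0, 0, 0, 0.01, 0, 0, 0]
    - [0, 0, 0, 0.01, 0, 0, 0]

```text
time: 9.5
eef_pos: [0.5809, -0.2912, 0.0436]
ee_rot: [-179.9, 0.1, 51.7]
wrist_force: [-2.8, 1.4, 5.1]
gripper_width: 0.155
```

It touches the floor (force went from −3.8 to +5.1 N). I release and retreat.

>>> send_rows:
  motion:
    - [0.6, 0, 0, 0, 0, 0, 0]
    - [0.6, 0, 0, 0, 0, 0, 0]
    - [0.6, 0, 0, 0, 0, 0, 0]
    - [0.6, 0, 0, 0, 0, 0, 0]
    - [0.6, 0, 0, 0, 0, 0, 0]
    - [0.6, 0, 0, 0, 0, 0, 0]
    - [0.6, 0, 0, -0.15, 0, 0, 0]
    - [0.9, 0, 0, -0.4, 0, 0, 0]
    - [0.9, 0, 0, -0.65, 0, 0, 0]
    - [0.9, 0, 0, -0.9, 0, 0, 0]

```text
time: 10.5
eef_pos: [0.5809, -0.291, 0.1797]
ee_rot: [-179.9, 0.1, 51.7]
wrist_force: [0.2, -0.9, -0.1]
gripper_width: 0.789
```

```bash
python3 - <<'E'
from h import *
s=sense();print(s['joints'].round(1),s['wrist_force'],s['gripper_width']*87)
cp=camera_params('wrist');p,d=read_camera('wrist');save('w7',p)
W=cloud(d,cp,True)
q=W[(abs(W[...,0]-.58)<.06)&(abs(W[...,1]+.29)<.06)&(abs(W[...,2]-.013)<.006)]
c=q.mean(0);n=np.linalg.svd(q-c)[2][2];print(len(q),c,n)
plan(*dn(44,[.441,-.058,.15])); plan(*dn(-136,[.441,-.058,.15]))
E
```

```text
[-36.4  36.2  81.5  -0.1  62.5   1.9] [ 0.24468189 -0.93355258 -0.10098247] 68.62766891726885
10233 [ 0.58323425 -0.28715481  0.01290927] [1.58388442e-03 7.52465070e-04 9.99998463e-01]
t 10.55 shift [ 0.639 -1.725  0.228] turn [0.0034 0.     0.0427] dist 0.278 ang 7.7 rows 5.5595588034918215 0.8983713007562398
  frac 1/1.76 [ 0.363 -0.98   0.13 ] [0.0019 0.     0.0243]
t 10.55 shift [ 0.639 -1.725  0.228] turn [-0.      0.0051 -0.9572] dist 0.278 ang 172.3 rows 5.5595588034918215 20.059016282814294
  frac 1/1.76 [ 0.363 -0.98   0.13 ] [-0.      0.0029 -0.544 ]
```

View pics/w7.png

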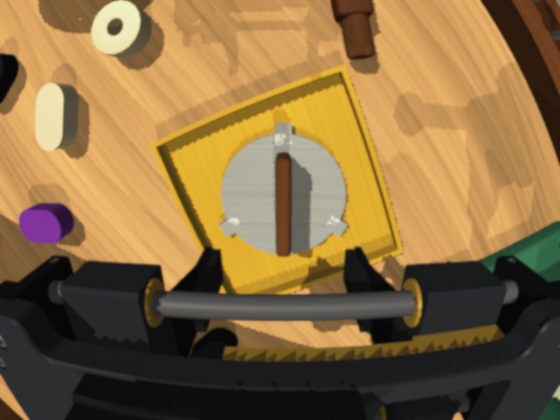

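The lid lies flat in the tray: disc top at 12.9 mm, level, handle up. Next is the bone.

>>> send_rows:
  motion:
    - [1, 0.08, -0.22, 0.03, 0, 0, 0.006]
    - [1, 0.17, -0.46, 0.06, 0, 0, 0.012]
    - [1, 0.26, -0.72, 0.09, 0.001, 0, 0.018]
    - [1, 0.36, -0.98, 0.11, 0.002, 0, 0.024]

```text
time: 10.95
eef_pos: [0.5015, -0.1588, 0.1687]
ee_rot: [179.8, 0.0, 47.3]
wrist_force: [-0.1, 0.8, -0.9]
gripper_width: 0.994
```

```bash
python3 - <<'E'
from h import *
cp=camera_params('wrist');p,d=read_camera('wrist');save('w8',p)
plan(*dn(44,[.441,-.058,.15]))
E
```

```text
t 11.0 shift [ 0.216 -0.684  0.122] turn [-0.0032  0.0006  0.0189] dist 0.109 ang 3.4 rows 2.1831456963759264 0.40130579055165194
```

>>> send_rows:
  motion:
    - [1, 0.08, -0.25, 0.04, -0.001, 0, 0.007]
    - [1, 0.15, -0.5, 0.08, -0.002, 0, 0.014]
    - [1, 0.216, -0.684, 0.122, -0.003, 0, 0.019]
    - [1, 0.216, -0.684, 0.122, -0.003, 0, 0.019]

```text
time: 11.4
eef_pos: [0.4367, -0.0545, 0.1492]
ee_rot: [-179.6, 0.3, 44.2]
wrist_force: [-0.3, -0.2, -0.3]
gripper_width: 0.997
```

```bash
python3 - <<'E'
from h import *
s=sense()
cp=camera_params('wrist');p,d=read_camera('wrist');save('w9',p);W=cloud(d,cp,True)
b=None
for m in masks_of('bone_long_center','wrist')[:5]:
    r=m['region'];q=W[r&(d>0)];q=q[(q[:,2]>.026)&(q[:,2]<.036)]
    print(m['score'],m['extent'],q.mean(0).round(4),p[r].mean(0).round(0),rect(q) if len(q)>10 else '')
    if len(q)>10:
        c,e=cv2.PCACompute(q[:,:2].astype(np.float32),mean=None);print(c,np.degrees(np.arctan2(e[0,1],e[0,0]))%180)
plan(*dn(44,[.441,-.058,.022]))
E
```

```text
0.78 [231.2, 321.8, 73.5, 24.8] [ 0.3294 -0.1332  0.0299] [155.  57. 132.] ((328.64666748046875, -134.5240478515625), (36.05442810058594, 73.12909698486328), 45.28973388671875)
[[ 0.32939935 -0.13316758]] 136.72021
0.75 [266.7, 160.6, 51.3, 87.5] [ 0.4432 -0.0585  0.0298] [167. 219. 234.] ((442.1592102050781, -59.61155700683594), (74.47834014892578, 42.14223098754883), 44.28074264526367)
[[ 0.44321653 -0.05849074]] 44.657757
t 11.5 shift [-0.001 -0.004  0.854] turn [0.0003 0.0005 0.0004] dist 0.128 ang 0.1 rows 2.5633862265327294 0.013879985994861902
```

View pics/w9.png

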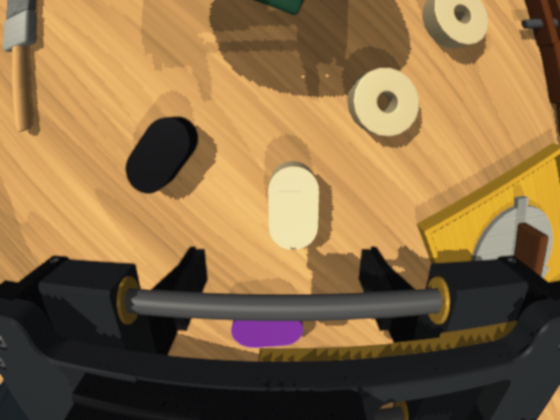

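The white long bone is at (293,205), with the jaws straddling it. The depth fit gives 74×42 mm at (0.4425, −0.059), 44.5°, as it must be.

```bash
python3 - <<'E'
from h import *
plan(*dn(44.5,[.4425,-.059,.023]))
E
```

```text
t 11.5 shift [0.001 0.008 0.848] turn [ 0.0003  0.0005 -0.0024] dist 0.127 ang 0.4 rows 2.543499081324937 0.0516970633355584
```

>>> send_rows:
  motion:
    - [0.75, 0.001, 0.008, 0.2, 0, 0, -0.002]
    - [0.75, 0.001, 0.008, 0.42, 0, 0, -0.002]
    - [0.75, 0.001, 0.008, 0.64, 0, 0, -0.002]
    - [0.75, 0.001, 0.008, 0.78, 0, 0, -0.002]
    - [0.75, 0.001, 0.008, 0.845, 0, 0, -0.002]
    - [0.75, 0.001, 0.008, 0.848, 0, 0, -0.002]
    - [0.2, 0.001, 0.008, 0.848, 0, 0, -0.002]
    - [0.2, 0.001, 0.008, 0.848, 0, 0, -0.002]
    - [0.2, 0.001, 0.008, 0.848, 0, 0, -0.002]
    - [0.2, 0.001, 0.008, 0.848, 0, 0, -0.002]
    - [0.2, 0.001, 0.008, 0.848, 0, 0, -0.002]
    - [0.2, 0.001, 0.008, 0.848, 0, 0, -0.002]
  grip_force: 30

```text
time: 12.7
eef_pos: [0.443, -0.0592, 0.0238]
ee_rot: [179.8, 0.0, 44.4]
wrist_force: [0.3, 0.5, 7.2]
gripper_width: 0.482
```

>>> send_rows:
  motion:
    - [0.2, 0, 0, 0, 0, 0, 0]
    - [0.2, 0, 0, 0, 0, 0, 0]
    - [0.2, 0, 0, 0, 0, 0, 0]

```text
time: 13.0
eef_pos: [0.4429, -0.0591, 0.0238]
ee_rot: [179.9, 0.0, 44.4]
wrist_force: [0.1, 1.1, 1.7]
gripper_width: 0.483
```

Gripped at 42 mm width. I lift and carry it to the barrel.

>>> send_rows:
  motion:
    - [0.2, 0, 0, -0.1, 0, 0, 0]
    - [0.2, 0, 0, -0.35, 0, 0, 0]
    - [0.2, 0, 0, -0.65, 0, 0, 0]
    - [0.2, 0, 0, -0.98, 0, 0, 0]
    - [0.2, 0, 0, -0.98, 0, 0, 0]

```text
time: 13.5
eef_pos: [0.4462, -0.0599, 0.1759]
ee_rot: [179.2, -0.3, 44.5]
wrist_force: [1.3, 0.5, -1.4]
gripper_width: 0.478
```

```bash
python3 - <<'E'
from h import *
s=sense();print(s['joints'].round(1),s['wrist_force'],s['gripper_width']*87)
for a in (15,25,35): plan(*bt(a,[0,-.0006,.13]))
E
```

```text
[-2.190e+01  2.290e+01  1.109e+02 -1.000e-01  4.530e+01  2.380e+01] [ 1.27838322  0.50387839 -1.44728413] 41.626012615623
t 13.5 shift [ 1.152 -0.661 -0.604] turn [-0.0513  0.1555  0.0496] dist 0.219 ang 30.8 rows 4.378314577934897 3.5852215133442633
  frac 1/1.18 [ 0.98  -0.562 -0.514] [-0.0436  0.1322  0.0422]
t 13.5 shift [ 1.152 -0.661 -0.604] turn [-0.0646  0.1503 -0.0047] dist 0.219 ang 29.5 rows 4.378314577934897 3.429132642234279
  frac 1/1.18 [ 0.98  -0.562 -0.514] [-0.055   0.1278 -0.004 ]
t 13.5 shift [ 1.152 -0.661 -0.604] turn [-0.0776  0.1443 -0.059 ] dist 0.219 ang 31.3 rows 4.378314577934897 3.648918728890453
  frac 1/1.18 [ 0.98  -0.562 -0.514] [-0.066   0.1227 -0.0502]
```

>>> send_rows:
  motion:
    - [0.2, 0, 0, -0.3, 0, 0, 0]
    - [0.2, 0.15, -0.09, -0.6, -0.012, 0.028, 0]
    - [0.2, 0.4, -0.23, -0.62, -0.025, 0.058, -0.001]
    - [0.2, 0.65, -0.38, -0.62, -0.038, 0.09, -0.003]
    - [0.2, 0.85, -0.5, -0.61, -0.05, 0.118, -0.004]
    - [0.2, 0.98, -0.58, -0.61, -0.06, 0.14, -0.004]
    - [0.2, 0.98, -0.62, -0.61, -0.065, 0.15, -0.004]

```text
time: 14.2
eef_pos: [0.4828, 0.112, 0.265]
ee_rot: [166.4, -26.9, 48.7]
wrist_force: [0.0, 0.4, -1.3]
gripper_width: 0.479
```

```bash
python3 - <<'E'
from h import *
s=sense();print(s['joints'].round(1),s['wrist_force'],s['gripper_width']*87)
plan(*bt(25,[0,-.0006,.10]))
plan(*bt(25,[0,-.0006,.03]))
p,d=read_camera('wrist');save('w10',p)
p,d=read_camera('side');save('s10',p)
E
```

```text
[ -8.2  10.7 119.1  31.9  27.   10.7] [ 0.00549604  0.37845412 -1.25396822] 41.69657595946789
t 14.2 shift [ 0.158 -0.026  0.269] turn [-0.0005  0.0005 -0.0002] dist 0.047 ang 0.1 rows 0.9384052062072281 0.015542511485499618
t 14.2 shift [ 0.159 -0.026  0.735] turn [-0.0005  0.0005 -0.0002] dist 0.113 ang 0.1 rows 2.258127758311554 0.015542511485499618
```

View pics/w10.png

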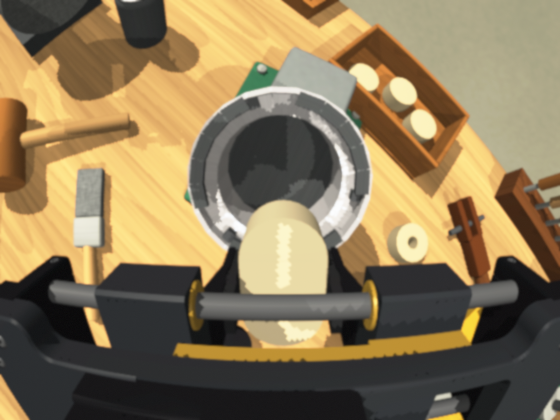

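View pics/s10.png

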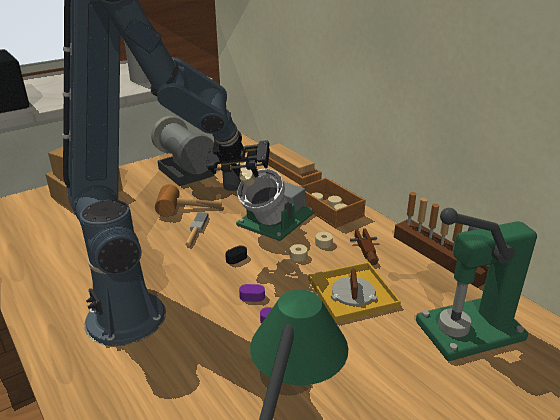

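The bone is held firmly at (285,270), just short of the open mouth (centre 280,170). The side view shows the lid flat in the tray. I align, then descend along the axis.

>>> send_rows:
  motion:
    - [0.2, 0.08, -0.013, 0.05, 0, 0, 0]
    - [0.2, 0.159, -0.026, 0.1, 0, 0, 0]
    - [0.2, 0.159, -0.026, 0.25, 0, 0, 0]
    - [0.2, 0.159, -0.026, 0.4, 0, 0, 0]
    - [0.2, 0.159, -0.026, 0.55, 0, 0, 0]
    - [0.2, 0.159, -0.026, 0.68, 0, 0, 0]
    - [0.2, 0.159, -0.026, 0.735, 0, 0, 0]
    - [0.2, 0.159, -0.026, 0.735, 0, 0, 0]

```text
time: 15.1
eef_pos: [0.5443, 0.1489, 0.1765]
ee_rot: [166.8, -26.6, 48.5]
wrist_force: [0.9, -0.1, -1.1]
gripper_width: 0.48
```

```bash
python3 - <<'E'
from h import *
s=sense();print(s['joints'].round(1),s['wrist_force'],s['gripper_width']*87)
plan(*bt(25,[0,-.0006,.03]))
plan(*bt(25,[0,-.0006,-.015]))
p,d=read_camera('wrist');save('w11',p)
E
```

```text
[ -1.7  25.8 115.8  45.5  15.3   1.1] [ 0.89553758 -0.12051626 -1.05073492] 41.79452364594015
t 15.1 shift [ 0.019  0.005 -0.01 ] turn [-0.0019  0.0023 -0.001 ] dist 0.003 ang 0.6 rows 0.06670209283745249 0.06701706681062057
t 15.1 shift [0.021 0.006 0.29 ] turn [-0.0019  0.0023 -0.001 ] dist 0.044 ang 0.6 rows 0.8710569311085306 0.06701706681062057
```

View pics/w11.png

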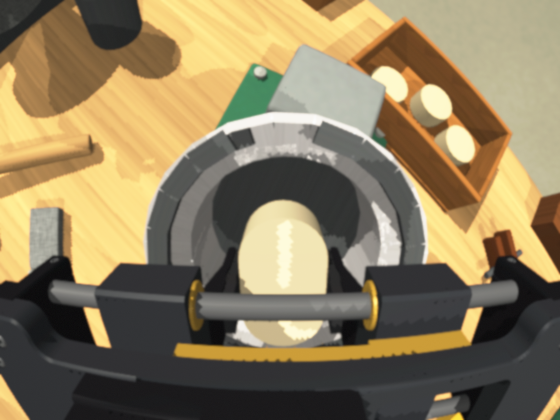

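Well centred. I descend another 44 mm, slowly.

>>> send_rows:
  motion:
    - [0.2, 0.02, 0.005, 0.03, -0.002, 0.002, -0.001]
    - [0.2, 0.021, 0.006, 0.08, -0.002, 0.002, -0.001]
    - [0.2, 0.021, 0.006, 0.14, -0.002, 0.002, -0.001]
    - [0.2, 0.021, 0.006, 0.2, -0.002, 0.002, -0.001]
    - [0.2, 0.021, 0.006, 0.26, -0.002, 0.002, -0.001]
    - [0.2, 0.021, 0.006, 0.29, -0.002, 0.002, -0.001]
    - [0.2, 0.021, 0.006, 0.29, -0.002, 0.002, -0.001]

```text
time: 15.85
eef_pos: [0.5669, 0.1578, 0.141]
ee_rot: [166.2, -26.9, 48.8]
wrist_force: [-0.5, 0.6, -1.8]
gripper_width: 0.48
```

```bash
python3 - <<'E'
from h import *
s=sense();print(s['joints'].round(1),s['wrist_force'],s['gripper_width']*87)
plan(*bt(25,[0,-.0006,-.015]))
E
```

```text
[ -0.4  31.3 114.4  60.   11.8 -12.8] [-0.45713768  0.61762193 -1.84717032] 41.78259144423269
t 15.85 shift [-0.002 -0.002  0.004] turn [ 0.0003  0.0001 -0.0001] dist 0.001 ang 0.1 rows 0.014122696335321783 0.007336415196741619
```

>>> send_rows:
  motion:
    - [0.64, 0, 0, 0, 0, 0, 0]
    - [0.64, 0, 0, 0, 0, 0, 0]
    - [0.64, 0, 0, 0, 0, 0, 0]
    - [0.64, 0, 0, 0, 0, 0, 0]
    - [0.64, 0, 0, 0, 0, 0, 0]
    - [0.64, 0, 0, 0, 0, 0, 0]

```text
time: 16.45
eef_pos: [0.567, 0.1578, 0.1411]
ee_rot: [166.2, -26.9, 48.8]
wrist_force: [0.6, -0.8, 0.1]
gripper_width: 0.639
```

>>> send_rows:
  motion:
    - [0.64, 0, 0, -0.05, 0, 0, 0]
    - [0.64, 0, 0, -0.15, 0, 0, 0]
    - [0.64, 0, 0, -0.3, 0, 0, 0]
    - [0.64, 0, 0, -0.5, 0, 0, 0]
    - [0.64, 0, 0, -0.7, 0, 0, 0]
    - [0.64, 0, 0, -0.9, 0, 0, 0]
    - [0.64, 0, 0, -1, 0, 0, 0]
    - [0.64, 0, 0, -1, 0, 0, 0]

```text
time: 17.25
eef_pos: [0.4966, 0.1315, 0.2731]
ee_rot: [166.0, -27.1, 48.9]
wrist_force: [0.4, 0.3, -1.0]
gripper_width: 0.643
```

```bash
python3 - <<'E'
from h import *
s=sense();print(s['joints'].round(1),s['wrist_force'],s['gripper_width']*87)
cp=camera_params('wrist');p,d=read_camera('wrist');save('w12',p)
W=cloud(d,cp,True)
for m in masks_of('bone_long_center','wrist')[:5]:
    r=m['region'];q=W[r&(d>0)];print(m['score'],m['extent'],((q-LEDGE)@B).mean(0).round(3),p[r].mean(0).round(0))
E
```

```text
[ -4.7  11.2 116.7  27.8  27.   17.7] [ 0.3706686   0.27021619 -1.01376707] 55.942712732301956
0.59 [258.5, 174.8, 43.5, 75.8] [-0.016 -0.005 -0.031] [185. 226. 235.]
0.41 [437.8, 412.2, 21.2, 7.8] [-0.226 -0.43  -0.023] [179. 198. 201.]
0.41 [79.2, 186.6, 31.9, 86.5] [-0.149  0.204 -0.07 ] [155. 171. 175.]
```

View pics/w12.png

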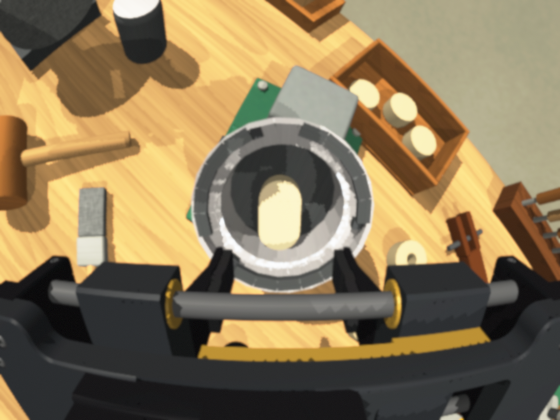

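The bone lies flat on the barrel floor (top surface 31 mm below the ledge, as it should be). I retreat clear and do a final check.

>>> send_rows:
  motion:
    - [0.64, -0.2, 0.2, -0.2, 0, 0, 0]
    - [0.64, -0.5, 0.5, -0.3, 0, 0, 0]
    - [0.64, -0.7, 0.8, -0.3, 0, 0, 0]
    - [0.64, -0.7, 0.8, -0.3, 0, 0, 0]
    - [0.64, -0.7, 0.8, -0.3, 0, 0, 0]

```text
time: 17.85
eef_pos: [0.4945, -0.0367, 0.2869]
ee_rot: [166.2, -26.9, 48.5]
wrist_force: [-0.1, -0.1, 0.3]
gripper_width: 0.636
```

```bash
python3 - <<'E'
from h import *
p,d=read_camera('side');save('s13',p)
p,d=read_camera('top');save('t13',p)
s=sense();print(s['time'],s['joints'].round(1),s['joint_vel'].round(2))
E
```

```text
17.95 [-30.6   9.5 115.7  36.4  40.9 -11.1] [ 1.93 -1.09  1.08 -0.17  0.27  0.07]
```

View pics/s13.png

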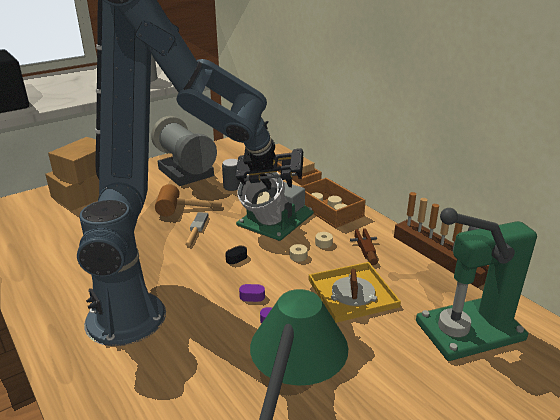

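View pics/t13.png

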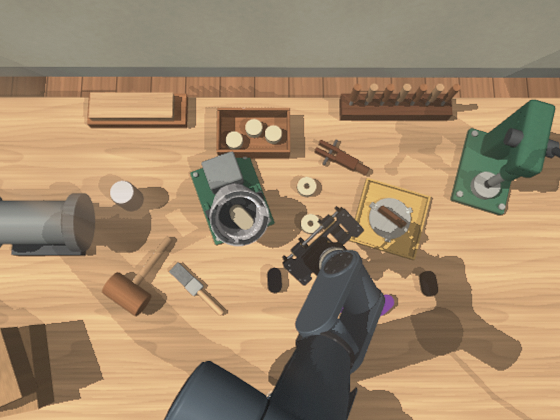

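The top view shows the bone in the barrel at (241,217) and the lid handle-up in the tray at (390,217). The round slices are unmoved at (307,186) and (311,223), and so are the mallet, brush, vise and tin. The arm is clear of everything.

```bash
python3 -c "
from bench import *
print(close_job())"
```

```text
the job is handed in; nothing more can be done
None
```

The lid is off the barrel and lying flat, handle up, on the brass tray floor, and the long bone slice is inside the barrel. I handed the job in at about 18 s; no verdict came back.

- **Lid:** I turned it about 41° counter-clockwise to the slot middle without meeting the stop, then lifted it out along the barrel axis. My last check put the disc top at 12.9 mm, within 0.1° of level.
- **Bone:** I released it inside the mouth and it fell flat onto the barrel floor. Its top measured about 31 mm below the ledge; lying flat on the floor it should be 30 mm.
- **Bystanders:** the final top picture, compared by eye with the first, shows the round slices, mallet, vise, brush and tin where they were. The gripper is clear of everything.
- **Forces:** the wrist force reported at the end of each move never exceeded about 8 N.

No check failed or disagreed. The top and wrist cameras agreed on the barrel and lid to about 1 mm and 1°.

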